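Open the curing cabinet by its push latch

TASK

The enamelled medals in the small curing cabinet with the amber window have hardened. Press its closed door in near the free edge, where the round push pad is, until the push latch lets go, and take the hand away so that the spring puts the door ajar; then push the door wide open from behind with the fingertips, about square to the cabinet, and leave it standing so. Push gently and grip nothing, neither the door nor anything else, and leave the medals and jars where they are.

Things in the scene. Friction and masses are not known exactly. Their poses are not given: they have to be found in the camera images.
- cabinet: White sheet-metal curing cabinet fixed to the bench, 170 wide (y) x 130 deep (x) x 184 mm high. Origin: centre of its underside, on the bench; x points from door to back, y to the hinge side, z up. The door covers the whole front, 24 to 182 mm over the bench; closed, its outer face is at x = -0.084 and its back 7 mm off the carcass. The roof bears only a flat 4 mm switch.
- door (a joint): Door angle, rad: 0 closed and latched, negative pressed in (stop -0.045, 7 mm at the pad), positive open (stop 1.75). Pressed past -0.03 (5 mm at the pad, about 6 N) the catch drops for good; once let go, a spring kicker pushes the door to about 0.36 within 1 s (free edge 60 mm out). From there the stiff, damped hinge (0.04 N m + 0.25 N m s/rad) keeps it where it is left.
- push_pad (a point): Centre of the dark round push pad, 20 mm across, on the door's outer face near its upper free corner: 17 mm from the free edge, 24 mm below the top edge. Moves with the door; its x axis is normal to the door (outer face to back), y runs along it toward the hinge.
- free_edge (a point): Top of the door's free vertical edge, at its back face. The door is 170 mm wide, 12 mm thick, and this point moves with it. A steel keeper sticks out of its back 15 mm from this edge, 108 mm lower; above that the back is smooth.
- hinge_axis (a point): Point on the door's vertical hinge axis at the height of the door's top edge (182 mm). The hinge is on the left seen from the front; the axis lies within the door's thickness, 3 mm in front of its back face, 170 mm from the free edge.
- medal_inside_top: Gold-coloured octagonal medal, 90 mm across and 8 mm thick, loose on the wire rack inside the cabinet 100 mm over the bench; origin at the centre of its underside.
- medal_inside_low: Silver-coloured octagonal medal, 90 mm across and 8 mm thick, loose on the cabinet's floor 16 mm over the bench; origin at the centre of its underside.
- white_jar: White enamel jar with a white cap, 38 mm across and 42 mm high, loose on the bench to the right in front of the cabinet; origin at the centre of its underside.
- green_jar: Green enamel jar with a black cap, 38 mm across and 42 mm high, loose on the bench to the left of the cabinet; origin at the centre of its underside.
- bronze_medal: Bronze-coloured octagonal medal, 90 mm across and 8 mm thick, loose on the bench to the left in front of the cabinet; origin at the centre of its underside.

How it is judged:
On the way, in this order (a step that is already met when the one before it is completed fails the run):
1. the closed door is pressed in by the fingers (value of joint door below -0.015 rad and contact force between the fingers and door above 0.5 N), for 0.02 s.
2. the door stands ajar on its own spring, the fingers off it (value of joint door between 0.2 and 0.7 rad and contact force between the fingers and door below 0.1 N), for 0.2 s.
At the end, for the whole second after the job is handed in: The door stands still, open by more than 1.25 rad (72 degrees); the medals in the cabinet are within 10 mm, and the two jars and the bronze medal within 15 mm, of where they stood (value of joint door above 1.25 rad and velocity of joint door between -0.03 and 0.03 rad/s and distance of each of medal_inside_top, medal_inside_low from where it was at the start of the episode below 0.01 m and distance of each of white_jar, green_jar, bronze_medal from where it was at the start of the episode below 0.015 m); the robot touches nothing.
It fails at once if the door is gripped or pushed hard (more than 35 N from the fingers) (contact force between the fingers and door above 35 N).
It fails at once if a medal inside the cabinet is moved (distance of any of medal_inside_top, medal_inside_low from where it was at the start of the episode above 0.01 m).
It fails at once if a jar or the bronze medal is knocked or lifted (distance of any of white_jar, green_jar, bronze_medal from where it was at the start of the episode above 0.015 m).
It also fails if it takes over 45 s, if anything falls off the work surface, if the arm or the gripper's body presses on something with over 40 N, if the wrist force passes 120 N, or if a joint passes its speed limit or range.

ROBOT

A 7-joint arm with a two-finger parallel gripper is mounted at the origin on a cart in front of the work surface, level with it; the furniture and walls round the work are solid. World frame = base frame: x ahead of the robot, y to its left, z up, the work surface at z = 0. Lengths are in m, angles in rad, forces in N, time in s.
With the tool pointing down it reaches from about 0.425 to 0.95 m from the base axis. Payload 4.7 kg.
Tool frame: the origin (TCP) lies at the very end of the fingers, on their centre line; the grasp point (between the pads) lies 19 mm behind it; z points along the fingers, y is the line along which they close (so a half turn about z gives the same grasp; the last joint's range is limited). The gripper opens to 87 mm and grips with 3 to 60 N. Pads are 19 mm wide; open, the fingers measure 117 mm over their backs; the gripper's body (75 mm by 190 mm) begins 51 mm behind the grasp point.
Start: joints at [1.168, 0.469, -0.049, 1.532, 0.024, 1.141, -0.082], TCP at [0.247, -0.628, 0.223] pointing down, gripper open.
Joint ranges: [-2.59, 2.59], [-0.33, 1.99], [-1.39, 1.29], [0.1, 2.45], [-1.04, 4.18], [0.21, 1.99], [-2.66, 2.66]. Speed limits (rad/s): [2.57, 2.57, 3.14, 3.14, 3.14, 3.14, 3.14].

INTERFACE

Orientations are given as a unit quaternion [x, y, z, w].
In Python, from station import r, eyes, workorder gives the robot as it stands.
- The arm moves only by the tool carry_out, never from a script. Its argument "steps" is a list of rows, each a list of 5 numbers: the shift along the world's x, y, z in cm, then the turn about the world's z in degrees, then the finger opening in cm, from 0 to 8.7. A call has 1 to 5 rows; each row is the pose to reach, as a shift and turn from the pose commanded when the call began; what a row does not reach only later rows make up. A row lasts 1/10 s, in which the tool goes at most 50 mm and 8.59 degrees, less where a joint would pass 70% of its speed; a pose out of reach is approached as far as the arm can. A call with a gripper value outside its range is refused whole. The fingers move at their own pace and stop on an object; the grip force is fixed at half the most. Time passes only in rows, so rows that repeat a pose let the fingers close. It gives the time, the measured TCP pose, the force, the opening and the grip force at its end, in the units of the state.
- r.get_obs(): the state, without advancing time (a new reading comes with each control period).
- eyes.get_image(name): name is "scene" or "top" or "wrist"; returns a dict with "color" (420x560x3 uint8, red, green, blue), "range_z" (420x560 float32, m along the optical axis (not along the pixel's ray), 0 where there is no reading), "K" (3x3 intrinsics, pixels), "view" (4x4, takes a point from world to camera coordinates). Camera axes: x right, y up, looking along -z (the intrinsics and any distortion apply to the point x, -y, -z); pixel columns grow to the right and rows downward; lengths in m; the calibration is good to about 2 mm. A picture is of the moment at which its call begins.
- workorder.job_done(): hands the job in; it is judged then, once.
Trained networks look in a picture, given as the dict that the camera call returned (one of the last four; its "shot" number tells which), for a name from the list of things; names that differ only in an ending like _2 or _b are one class to them, and where a whole thing is asked for, a point or a joint stands for the part that bears it (a point fixed in the world has none). Each returns a list of dicts, best first, with "score" (0 to 1); they miss things now and then, are a little off and sometimes report something else, mostly with a low value. They report only what shows in the picture. A call takes as long as a camera call.
- eyes.spot_in(picture, name): "bbox" ([left, top, right, bottom] in pixels, round what is visible of it).
The state is a dict: "t": time; "q": joint angles; "qd": joint speeds; "joint_torque": joint torques, N m; "ee_pos": TCP position; "orientation": TCP orientation; "ft_force": force on the tool from outside, world axes, zero at the start; "wrist_torque": the same for the moment, N m; "gripper_width": finger opening in m; "grip_force": force on a finger pad.
Only numpy, scipy, OpenCV 4.12 (cv2) and the standard library are available. Lean on these libraries where they do the work, as an engineer would, in place of code of your own. Each camera call takes 0.05 s, during which the arm holds its last target. There are 200 camera calls.

## Working session

There is one attempt and no reset: what is moved stays moved. The work goes in short steps, Python scripts to look and compute and a tool call to move; the robot and the scene stay as the last step left them, time stands still between calls to the robot, and variables do not carry over. Pictures are saved under pics/ and viewed, at most 10 in all, crops included, and the job is handed in when it is done.

Besides the shell and the picture viewer there is one more tool, called after "Emit:" as name(argument=value, ...), one argument or row to a line, values as JSON. carry_out: Moves the arm, as the interface text tells. Its arguments: {"type":"object","properties":{"steps":{"type":"array"}},"required":["steps"]}

```bash
mkdir -p pics
cat > h.py <<'E'
import numpy as np, cv2
from station import r, eyes, workorder
def world(p,u,v,d=None):
    z=p["range_z"][int(v),int(u)] if d is None else d
    K=p["K"]; c=np.array([(u-K[0,2])/K[0,0]*z, -(v-K[1,2])/K[1,1]*z, -z,1])
    return (np.linalg.inv(p["view"])@c)[:3]
def pix(p,w):
    c=p["view"]@np.append(w,1); K=p["K"]; return K[0,0]*c[0]/-c[2]+K[0,2], K[1,1]*-c[1]/-c[2]+K[1,2]
def save(p,n): cv2.imwrite(n,p["color"][:,:,::-1])
E
python3 - <<'E'
from h import *
np.set_printoptions(precision=3,suppress=True)
ims=[]
for cam in ("scene","top"):
    p=eyes.get_image(cam); ims.append(p["color"]); print(cam)
    for n in ("cabinet","door","push_pad","white_jar","green_jar","bronze_medal","medal_inside_top"):
        for d in eyes.spot_in(p,n)[:1]:
            b=d["bbox"]; u,v=(b[0]+b[2])/2,(b[1]+b[3])/2
            print(n,round(d["score"],2),np.round(b),world(p,u,v))
    np.savez("p_"+cam,**{k:p[k] for k in("color","range_z","K","view")})
    save(p,f"pics/{cam}0.png")
o=r.get_obs(); print(o["t"],o["ee_pos"],o["orientation"],o["gripper_width"])
E
```

```text
scene
cabinet 0.77 [264. 136. 343. 230.] [0.574 0.123 0.18 ]
door 0.56 [260. 182. 343. 230.] [0.57  0.122 0.107]
push_pad 0.68 [262. 179. 345. 231.] [0.569 0.118 0.112]
white_jar 0.72 [362. 234. 377. 258.] [ 0.524 -0.041  0.044]
green_jar 0.65 [227. 195. 247. 214.] [0.614 0.286 0.037]
bronze_medal 0.66 [207. 255. 251. 291.] [0.433 0.272 0.005]
medal_inside_top 0.45 [284. 178. 303. 184.] [0.647 0.149 0.106]
top
cabinet 0.67 [257. 110. 374. 224.] [0.624 0.122 0.184]
door 0.85 [260. 188. 368. 220.] [0.564 0.125 0.179]
push_pad 0.88 [263. 189. 371. 225.] [0.569 0.116 0.118]
white_jar 0.95 [386. 218. 414. 237.] [ 0.543 -0.042  0.042]
green_jar 0.65 [210. 172. 231. 196.] [0.63  0.294 0.043]
bronze_medal 0.92 [210. 267. 258. 314.] [0.432 0.27  0.007]
0.8 [ 0.247 -0.628  0.223] [0.983 0.186 0.    0.   ] 0.08704889761404978
```

View pics/scene0.png

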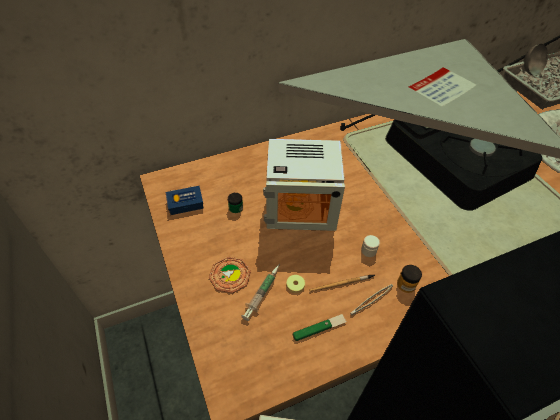

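View pics/top0.png

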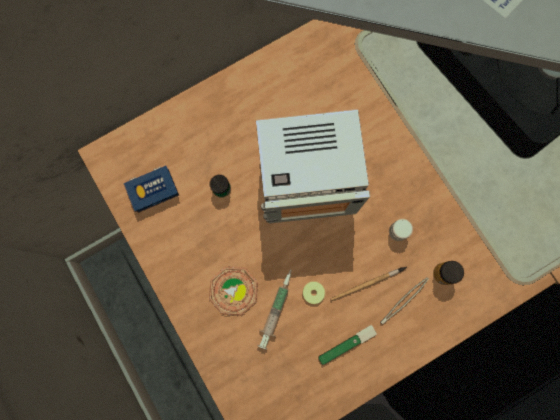

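Run:
```python
from h import *
np.set_printoptions(precision=3,suppress=True)
p=dict(np.load("p_top.npz"))
v,u=np.mgrid[0:420,0:560]; z=p["range_z"];K=p["K"]
c=np.stack([(u-K[0,2])/K[0,0]*z,-(v-K[1,2])/K[1,1]*z,-z,np.ones_like(z)],-1)
w=(c.reshape(-1,4)@np.linalg.inv(p["view"]).T)[:,:3]
def rect(m):
    q=w[m]; rc=cv2.minAreaRect((q[:,:2]*1000).astype(np.float32)); print(m.sum(),rc,"\n",cv2.boxPoints(rc)/1000,q[:,2].mean())
reg=(z.ravel()>0)&(w[:,0]>.48)&(w[:,0]<.8)&(w[:,1]>-.02)&(w[:,1]<.27)
rect(reg&(w[:,2]>.170)&(w[:,2]<.2))
rect(reg&(w[:,2]>.1815)&(w[:,2]<.2))
print("cam",np.linalg.inv(p["view"])[:3,3])
```

```text
8901 ((638.8927612304688, 127.24365234375), (149.6944122314453, 170.49755859375), 5.4064178466796875) 
 [[0.556 0.205]
 [0.572 0.035]
 [0.721 0.049]
 [0.705 0.219]] 0.1831248397851361
7598 ((638.91845703125, 127.46084594726562), (149.57533264160156, 169.88389587402344), 5.491450309753418) 
 [[0.556 0.205]
 [0.573 0.036]
 [0.721 0.05 ]
 [0.705 0.219]] 0.18365203749311643
cam [0.406 0.176 0.999]
```

The top view shows the cabinet at (257-374, 110-224), turned about 5° from the world axes. Its door faces the robot and the pad is at the right (scene px ~336,193). The jars are at (402,230) and (220,186), the bronze medal is at (234,290), and a hood hangs over the stove on the right. Next I'll check how high that hood and the other obstacles are.

Run:
```python
from h import *
np.set_printoptions(precision=3,suppress=True,linewidth=200)
W=[]
for n in("scene","top"):
    p=dict(np.load(f"p_{n}.npz")); v,u=np.mgrid[0:420,0:560]; z=p["range_z"];K=p["K"]
    c=np.stack([(u-K[0,2])/K[0,0]*z,-(v-K[1,2])/K[1,1]*z,-z,np.ones_like(z)],-1).reshape(-1,4)[z.ravel()>0]
    W.append((c@np.linalg.inv(p["view"]).T)[:,:3])
w=np.vstack(W)
print("max z (cm) grid; rows x 0..1.0, cols y -0.9..0.5")
for x in np.arange(0,1.1,.1):
    print(round(x,1),[ (lambda q:int(100*q.max()) if len(q) else None)(w[(abs(w[:,0]-x)<.05)&(abs(w[:,1]-y)<.05),2]) for y in np.arange(-.9,.6,.1)])
p=dict(np.load("p_scene.npz"))
# dark pad in scene image: refine
a=np.deg2rad(5.45);R=np.array([[np.cos(a),-np.sin(a)],[np.sin(a),np.cos(a)]]);O=np.array([.6481,.1283])
def loc(x,y,z): return np.append(O+R@[x,y],z)
pad=loc(-.084,-.068,.158); print("pad",pad,"pix",pix(p,pad)); print("hinge",loc(-.075,.085,.182))
u,v=map(int,np.round(pix(p,pad))); g=p["color"].astype(int).sum(2)[v-7:v+8,u-7:u+8]; print(g)
for th in(.36,.6,.8,1.,1.2,1.4,1.5):
    H=np.array([-.075,.085]); d=np.array([-np.sin(th),-np.cos(th)]); n=np.array([np.cos(th),-np.sin(th)])
    print(th,"free",loc(*(H+.17*d+.003*n),.182)[:2],"back r=.13",loc(*(H+.13*d+.003*n),0)[:2],"r=.1",loc(*(H+.1*d+.003*n),0)[:2])
```

```text
max z (cm) grid; rows x 0..1.0, cols y -0.9..0.5
0.0 [None, None, None, None, None, None, None, None, None, None, None, None, None, -73, -73]
0.1 [None, None, None, None, None, None, None, 33, 49, -41, 0, 0, 0, -72, -72]
0.2 [None, None, None, None, None, None, None, 33, 33, 0, 0, 0, 0, -73, -72]
0.3 [None, None, None, None, None, None, 33, 33, 33, 26, 1, 2, 0, 0, -72]
0.4 [None, None, None, None, None, -1, 33, 33, 5, 1, 1, 2, 1, 0, -73]
0.5 [None, None, None, None, None, 0, 3, 5, 5, 4, 0, 1, 1, 0, 0]
0.6 [None, None, None, None, 2, 2, 2, 3, 4, 18, 18, 19, 4, 3, 3]
0.7 [None, None, None, None, 19, 10, 12, 10, 3, 18, 18, 18, 0, 3, 46]
0.8 [None, None, None, 3, 19, 19, 19, 19, 19, 17, 0, 0, 0, 44, 46]
0.9 [None, None, None, 3, 3, 19, 19, 19, 19, 19, 19, 41, 42, 43, None]
1.0 [None, None, None, 4, None, 19, 19, 19, 19, 37, 39, 39, None, None, None]
pad [0.571 0.053 0.158] pix (np.float64(334.83719607878504), np.float64(193.8757451324811))
hinge [0.565 0.206 0.182]
[[197 204 203 203 209 207 208 214 213 213 220 221 226 227 234]
 [223 225 227 225 227 223 215 219 223 223 224 222 220 223 225
[... 591 characters left out ...]
219 222 223 223 223 222 222 224 225 248]
 [ 96  95 151 206 208 221 222 222 222 221 221 221 225 226 344]
 [ 96 103 169 208 215 219 223 224 223 218 220 223 225 224 326]
 [115 119 178 208 211 221 221 220 220 220 221 223 223 236 381]]
0.36 free [0.524 0.041] back r=.13 [0.534 0.08 ] r=.1 [0.542 0.108]
0.6 free [0.486 0.056] back r=.13 [0.505 0.091] r=.1 [0.52  0.117]
0.8 free [0.458 0.074] back r=.13 [0.483 0.105] r=.1 [0.503 0.128]
1.0 free [0.434 0.098] back r=.13 [0.465 0.123] r=.1 [0.489 0.142]
1.2 free [0.415 0.127] back r=.13 [0.451 0.145] r=.1 [0.477 0.158]
1.4 free [0.402 0.158] back r=.13 [0.441 0.169] r=.1 [0.47  0.177]
1.5 free [0.398 0.175] back r=.13 [0.438 0.181] r=.1 [0.467 0.186]
```

Run:
```python
from h import *
np.set_printoptions(precision=3,suppress=True,linewidth=200)
for n in("scene","top"):
    p=dict(np.load(f"p_{n}.npz")); v,u=np.mgrid[0:420,0:560]; z=p["range_z"];K=p["K"]
    c=np.stack([(u-K[0,2])/K[0,0]*z,-(v-K[1,2])/K[1,1]*z,-z,np.ones_like(z)],-1).reshape(-1,4)
    w=(c@np.linalg.inv(p["view"]).T)[:,:3]
    m=(z.ravel()>0)&(w[:,0]<.48)&(w[:,2]>.06)
    print(n,m.sum()); 
    if m.sum()>20:
        q=w[m]; print(q.min(0),q.max(0)); print(np.histogram(q[:,2],bins=np.arange(.05,.6,.05)))
        t=q[(q[:,2]>.31)&(q[:,2]<.35)]; print(len(t),cv2.boxPoints(cv2.minAreaRect((t[:,:2]*1000).astype(np.float32))))
    if n=="top": print([ (a,b,world(p,a,b)) for a,b in((540,300),(480,380),(540,400),(400,400))])
p=eyes.get_image("scene"); im=p["color"]
im=(255*(im/255.)**.4).astype(np.uint8); cv2.imwrite("pics/bright.png",np.hstack([im,])[:,:,::-1])
```

```text
scene 25299
[ 0.057 -0.273  0.06 ] [ 0.382 -0.051  0.493]
(array([  591,   968,  1292,  1725,  2341, 18306,     0,     0,    76,     0]), array([0.05, 0.1 , 0.15, 0.2 , 0.25, 0.3 , 0.35, 0.4 , 0.45, 0.5 , 0.55]))
17749 [[  87.898 -143.869]
 [ 217.531 -368.317]
 [ 383.016 -272.739]
 [ 253.384  -48.291]]
top 10277
[ 0.211 -0.311  0.06 ] [ 0.404 -0.05   0.339]
(array([1179, 1557, 1600, 1664, 1632, 2645,    0,    0,    0,    0]), array([0.05, 0.1 , 0.15, 0.2 , 0.25, 0.3 , 0.35, 0.4 , 0.45, 0.5 , 0.55]))
2328 [[ 224.261  -82.866]
 [ 287.071 -193.399]
 [ 325.078 -171.801]
 [ 262.269  -61.269]]
[(540, 300, array([ 0.407, -0.315, -0.014])), (480, 380, array([ 0.29 , -0.115,  0.191])), (540, 400, array([ 0.287, -0.133,  0.336])), (400, 400, array([ 0.184, -0.088, -0.257]))]
```

View pics/bright.png

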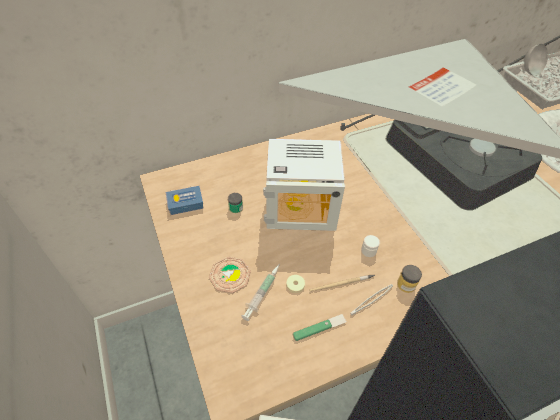

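The brightened scene shows a black box at the lower right (350-560, 235-420). Its top is at about 0.335 m and it stands between the start pose and the work. I'll go up and over it with the fingers closed, turning -16° to line up with the door.

Emit:
carry_out(
  steps=[
    [2,0,4,-4,0],
    [5,0,8,-8,0],
    [8,0,12,-12,0],
    [11,0,16,-16,0],
    [14,0,20,-16,0],
  ],
)

```text
t: 1.35
ee_pos: [0.3875, -0.628, 0.4247]
orientation: [0.999, 0.047, 0.0, 0.0]
ft_force: [0.6, -1.5, 0.5]
gripper_width: 0.0551
grip_force: 0.0
```

Emit:
carry_out(
  steps=[
    [2,4.5,0,0,0],
    [4,9,0,0,0],
    [6,13.5,0,0,0],
    [8,18,0,0,0],
    [10,22.5,0,0,0],
  ],
)

```text
t: 1.85
ee_pos: [0.487, -0.4014, 0.4228]
orientation: [0.999, 0.047, 0.0, 0.0]
ft_force: [0.8, 0.4, 0.5]
gripper_width: 0.0151
grip_force: 0.0
```

Emit:
carry_out(
  steps=[
    [0,5,0,0,0],
    [0,10,0,0,0],
    [0,15,0,0,0],
    [0,20,0,0,0],
    [0,25,0,0,0],
  ],
)

```text
t: 2.35
ee_pos: [0.4861, -0.1513, 0.4229]
orientation: [0.999, 0.047, 0.0, 0.0]
ft_force: [1.2, -0.4, 0.3]
gripper_width: 0.0001
grip_force: 0.0
```

Emit:
carry_out(
  steps=[
    [0.6,4,-2,0,0],
    [1.2,8,-5,0,0],
    [1.8,12,-8,0,0],
    [2.4,16,-11,0,0],
    [3,20,-13,0,0],
  ],
)

```text
t: 2.85
ee_pos: [0.5157, 0.0477, 0.2909]
orientation: [0.999, 0.047, -0.001, 0.0]
ft_force: [0.4, -0.7, 0.4]
gripper_width: 0.0006
grip_force: 0.0
```

Emit:
carry_out(
  steps=[
    [0,0,-4,0,0],
    [0,0,-8,0,0],
    [0,0,-12,0,0],
    [0,0,-14.5,0,0],
    [0,0,-14.5,0,0],
  ],
)

```text
t: 3.35
ee_pos: [0.5138, 0.0461, 0.1443]
orientation: [0.999, 0.047, -0.004, 0.0]
ft_force: [-0.0, 0.1, 0.4]
gripper_width: 0.0003
grip_force: 0.0
```

Run:
```python
from h import *
np.set_printoptions(precision=4,suppress=True)
o=r.get_obs(); print(o["t"],o["ee_pos"],o["orientation"],o["ft_force"],o["q"])
p=eyes.get_image("scene"); s=p["color"][140:290,220:420]; q=eyes.get_image("wrist")
cv2.imwrite("pics/pre.png",np.hstack([cv2.resize(s,(400,300)),cv2.resize(q["color"],(400,300))])[:,:,::-1])
```

```text
3.35 [0.5138 0.0461 0.1443] [ 0.9989  0.0474 -0.0039  0.0002] [-0.0167  0.123   0.3801] [ 0.1462  0.3312 -0.3861  1.969   0.1586  0.8781 -1.7995]
```

View pics/pre.png

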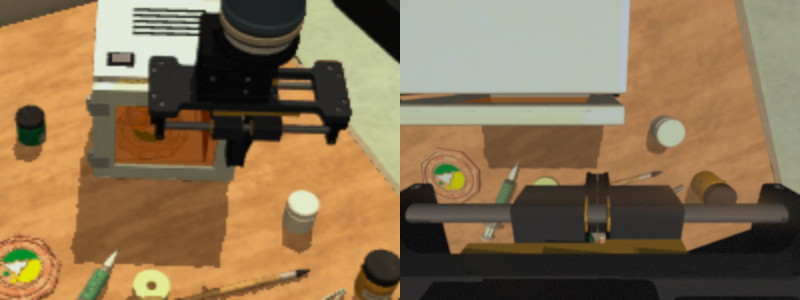

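The left half shows the closed fingertips just in front of the pad at the upper right of the door. The right half (wrist view) shows the door's top edge with the free corner near px (625,115) and the jars clear. I'll approach and then press slowly.

Emit:
carry_out(
  steps=[
    [1.5,0.2,0,0,0],
    [3,0.5,0,0,0],
    [3.8,0.6,0,0,0],
    [4.1,0.6,0,0,0],
    [4.3,0.6,0,0,0],
  ],
)

```text
t: 3.95
ee_pos: [0.5598, 0.0525, 0.1484]
orientation: [0.999, 0.047, 0.001, 0.0]
ft_force: [-0.1, -0.3, -0.1]
gripper_width: 0.0005
grip_force: 0.0
```

Emit:
carry_out(
  steps=[
    [0.2,0,0,0,0],
    [0.4,0,0,0,0],
    [0.5,0,0,0,0],
    [0.6,0,0,0,0],
  ],
)

```text
t: 4.35
ee_pos: [0.5625, 0.0524, 0.1473]
orientation: [0.999, 0.047, -0.003, 0.001]
ft_force: [-8.0, -1.4, 4.6]
gripper_width: 0.0004
grip_force: 3.8
```

Emit:
carry_out(
  steps=[
    [0.1,0,0,0,0],
    [0.2,0,0,0,0],
    [0.3,0,0,0,0],
  ],
)

```text
t: 4.65
ee_pos: [0.5655, 0.0526, 0.1473]
orientation: [0.999, 0.048, -0.003, 0.0]
ft_force: [-6.9, -0.6, 4.5]
gripper_width: 0.0001
grip_force: 3.6
```

Emit:
carry_out(
  steps=[
    [0.1,0,0,0,0],
    [0.2,0,0,0,0],
    [0.3,0,0,0,0],
  ],
)

```text
t: 4.95
ee_pos: [0.5678, 0.0527, 0.1472]
orientation: [0.999, 0.048, -0.004, 0.0]
ft_force: [-10.9, -0.1, 7.4]
gripper_width: 0.0002
grip_force: 5.3
```

Emit:
carry_out(
  steps=[
    [-4,0,0,0,0],
    [-8,0,0,0,0],
    [-11,0,0,0,0],
    [-11,0,0,0,0],
    [-11,0,0,0,0],
  ],
)

```text
t: 5.45
ee_pos: [0.4618, 0.0525, 0.1481]
orientation: [0.999, 0.047, 0.001, 0.0]
ft_force: [0.6, -0.6, 0.3]
gripper_width: 0.0002
grip_force: 0.0
```

Emit:
carry_out(
  steps=[
    [0,-3,2,0,0],
    [0,-6,4,0,0],
    [0,-9,6,0,0],
    [0,-11,8,0,0],
    [0,-11,8,0,0],
  ],
)

```text
t: 5.95
ee_pos: [0.4647, -0.061, 0.2303]
orientation: [0.999, 0.044, 0.003, 0.001]
ft_force: [1.4, 0.0, -0.3]
gripper_width: 0.0006
grip_force: 0.0
```

Run:
```python
from h import *
np.set_printoptions(precision=4,suppress=True)
o=r.get_obs(); print(o["t"],o["ee_pos"],o["ft_force"])
p=eyes.get_image("scene"); s=p["color"][140:290,220:420]; q=eyes.get_image("top")
cv2.imwrite("pics/ajar.png",np.hstack([cv2.resize(s,(400,300)),cv2.resize(q["color"][100:325,150:450],(400,300))])[:,:,::-1])
p=q; v,u=np.mgrid[0:420,0:560]; z=p["range_z"];K=p["K"]
c=np.stack([(u-K[0,2])/K[0,0]*z,-(v-K[1,2])/K[1,1]*z,-z,np.ones_like(z)],-1).reshape(-1,4)
w=(c@np.linalg.inv(p["view"]).T)[:,:3]
a=np.deg2rad(5.45);l=(w[:,:2]-[.6481,.1283])@np.array([[np.cos(a),-np.sin(a)],[np.sin(a),np.cos(a)]])
m=(abs(w[:,2]-.182)<.004)&(l[:,0]<-.068)&(l[:,0]>-.26)&(abs(l[:,1])<.1)
rc=cv2.minAreaRect((w[m,:2]*1000).astype(np.float32)); print(m.sum(),rc,cv2.boxPoints(rc))
```

```text
5.95 [ 0.4647 -0.061   0.2303] [ 1.3985  0.0412 -0.3028]
782 ((540.5165405273438, 124.61524963378906), (169.99449157714844, 12.445740699768066), 74.69959259033203) [[512.0851  44.2728]
 [524.0898  40.9886]
 [568.9479 204.9577]
 [556.9433 208.2419]]
```

View pics/ajar.png

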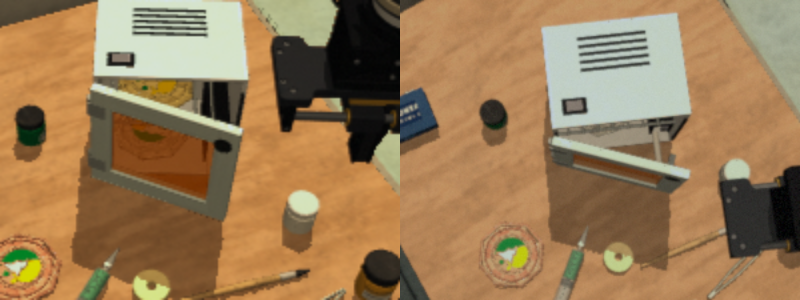

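The door is ajar at about 0.36 rad, and its free back edge is at world (0.524, 0.041). In the scene crop (left) the free corner is near (240,130), and the gap to the carcass is open. The jars haven't moved. I'll bring the fingertips in from the right, behind the door.

Emit:
carry_out(
  steps=[
    [4,0,0,0,0],
    [8,0,-2,0,0],
    [9.8,0,-5,0,0],
    [9.8,0,-9,0,0],
    [9.8,0,-9,0,0],
  ],
)

```text
t: 6.55
ee_pos: [0.5553, -0.0554, 0.1312]
orientation: [0.999, 0.049, -0.007, -0.001]
ft_force: [-0.9, 0.7, 0.1]
gripper_width: 0.0005
grip_force: 0.0
```

Emit:
carry_out(
  steps=[
    [0,3,0,0,0],
    [0,6,0,0,0],
    [0,9,0,0,0],
    [0,12,0,0,0],
    [0,12,0,0,0],
  ],
)

```text
t: 7.05
ee_pos: [0.5593, 0.0697, 0.1393]
orientation: [0.999, 0.052, 0.001, -0.002]
ft_force: [1.0, 0.9, -0.4]
gripper_width: 0.0008
grip_force: 0.0
```

Emit:
carry_out(
  steps=[
    [-1.1,0.5,0,0,0],
    [-2.5,0.9,0,0,0],
    [-4,1.3,0,0,0],
    [-5.2,1.8,0,0,0],
    [-6.3,2.4,0,0,0],
  ],
)

```text
t: 7.55
ee_pos: [0.4957, 0.0861, 0.1381]
orientation: [0.999, 0.047, 0.001, 0.0]
ft_force: [1.9, 0.2, 0.5]
gripper_width: 0.0005
grip_force: 1.0
```

Emit:
carry_out(
  steps=[
    [-1,0.8,0,0,0],
    [-2,1.5,0,0,0],
    [-2.9,2.5,0,0,0],
    [-3.7,3.5,0,0,0],
    [-3.7,3.5,0,0,0],
  ],
)

```text
t: 8.05
ee_pos: [0.4574, 0.1235, 0.1373]
orientation: [0.999, 0.049, -0.001, -0.0]
ft_force: [-0.2, -0.3, -0.1]
gripper_width: 0.0003
grip_force: 0.0
```

Emit:
carry_out(
  steps=[
    [-0.7,1.2,0,0,0],
    [-1.4,2.4,0,0,0],
    [-1.6,3,0,0,0],
    [-1.8,3.7,0,0,0],
    [-1.8,3.7,0,0,0],
  ],
)

```text
t: 8.55
ee_pos: [0.441, 0.1598, 0.1375]
orientation: [0.999, 0.048, -0.0, -0.0]
ft_force: [-0.3, 0.5, 0.1]
gripper_width: 0.0007
grip_force: 0.0
```

Run:
```python
from h import *
np.set_printoptions(precision=4,suppress=True)
o=r.get_obs(); print(o["t"],o["ee_pos"],o["ft_force"])
p=eyes.get_image("scene"); s=p["color"][140:290,220:420]; q=eyes.get_image("top")
cv2.imwrite("pics/open.png",np.hstack([cv2.resize(s,(400,300)),cv2.resize(q["color"][100:325,150:450],(400,300))])[:,:,::-1])
```

```text
8.55 [0.441  0.1598 0.1375] [-0.2737  0.4948  0.1137]
```

View pics/open.png

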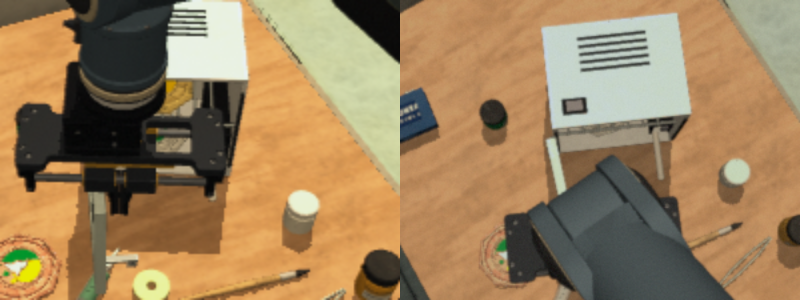

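The door now stands about square to the cabinet (right half, px 548-565, 140-190), and nothing else has moved. I'll back the fingers off to the right and up.

Emit:
carry_out(
  steps=[
    [0.5,-2,0,0,0],
    [1,-5,0,0,0],
    [1,-8,3,0,0],
    [1,-11,7,0,0],
    [1,-14,10,0,0],
  ],
)

```text
t: 9.15
ee_pos: [0.4517, 0.0172, 0.2394]
orientation: [0.999, 0.047, 0.001, -0.0]
ft_force: [0.3, -1.0, -0.0]
gripper_width: 0.0006
grip_force: 0.0
```

Emit:
carry_out(
  steps=[
    [1,-4,3,0,0],
    [2,-8,5,0,0],
    [3,-12,8,0,0],
    [3,-12,8,0,0],
    [3,-12,8,0,0],
  ],
)

```text
t: 9.65
ee_pos: [0.4815, -0.1024, 0.3177]
orientation: [0.999, 0.046, 0.0, -0.0]
ft_force: [-0.6, 0.6, 0.1]
gripper_width: 0.0006
grip_force: 0.0
```

Run:
```python
from h import *
np.set_printoptions(precision=3,suppress=True)
o=r.get_obs(); print(o["t"],o["ee_pos"],o["ft_force"],abs(np.array(o["qd"])).max())
p=eyes.get_image("top"); save(p,"pics/end.png")
for n in ("white_jar","green_jar","bronze_medal"):
    for d in eyes.spot_in(p,n)[:1]: print(n,d["score"],np.round(d["bbox"]))
v,u=np.mgrid[0:420,0:560]; z=p["range_z"];K=p["K"]
c=np.stack([(u-K[0,2])/K[0,0]*z,-(v-K[1,2])/K[1,1]*z,-z,np.ones_like(z)],-1).reshape(-1,4)
w=(c@np.linalg.inv(p["view"]).T)[:,:3]
m=(abs(w[:,2]-.182)<.005)&(w[:,0]<.548)&(w[:,0]>.36)&(w[:,1]>.1)&(w[:,1]<.27)
rc=cv2.minAreaRect((w[m,:2]*1000).astype(np.float32)); print(m.sum(),rc,cv2.boxPoints(rc))
```

```text
9.65 [ 0.482 -0.102  0.318] [-0.603  0.634  0.086] 0.04396492461349729
white_jar 0.75 [261. 200. 306. 308.]
bronze_medal 0.46 [385. 220. 413. 238.]
735 ((473.9343566894531, 189.94869995117188), (153.2694854736328, 11.95046615600586), 11.681839942932129) [[397.677 180.283]
 [400.097 168.58 ]
 [550.192 199.614]
 [547.772 211.317]]
```

View pics/end.png

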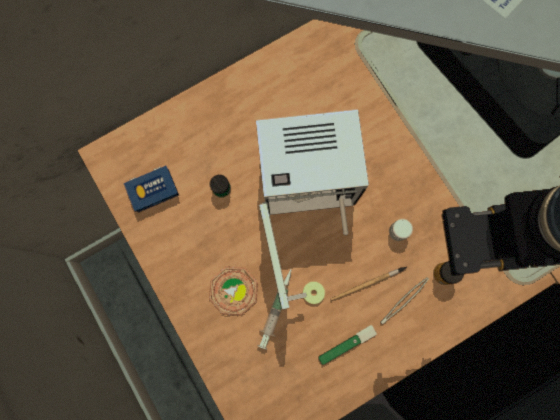

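The door stands open about 1.46 rad, from (265,207) to (283,305). The jars at (402,230) and (220,186) and the bronze medal at (234,290) are where they were, and the arm touches nothing.

```bash
python3 -c "
from h import *
print(workorder.job_done())"
```

```text
the job is handed in; nothing more can be done
None
```

The cabinet door is left standing open at about 1.46 rad (84°); the jars and bronze medal are where they started, nothing was gripped, and the job is handed in (no verdict was returned, and I didn't re-check the medals inside).

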